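Change over a turret press: take out the tall die, index the domed one

TASK

The tall die in the turret press is due for regrinding. Turn the turret until that die clicks into place over the ram, unscrew it there, lift it out and stand it upright, gently, in an empty hole of the wooden die block. Then turn the turret until the domed die clicks into place over the ram, leaving the other dies screwed in and the rest of the bench undisturbed.

Things in the scene. Friction and masses are not known exactly. Their poses are not given: they have to be found in the camera images.
- turret (a joint): Angle of the press's turret, a steel disc 190 mm across, turning endlessly both ways about a vertical axis; rad, reads 0 wherever it starts (always between two clicks), grows anticlockwise from above. Four dies stand on it 60 mm from the axis, a quarter turn apart. Drag 0.15 N m. A ball detent at the rear rim clicks and centres it whenever a die is over the ram; leaving or entering a click takes about 0.5 N m (8 N at a die); let go within 0.06 rad of it, it snaps home.
- turret_top (a point): Centre of the turret's flat top, on its axis, 190 mm above the bench; z up, x and y turn with the turret. It has no handle: it is turned by gripping or pushing a die and carrying it round the axis. On the disc beside the dies there is only a low hex nut on the axis (40 mm across, 22 mm high).
- ram (a point): Centre of the ram's anvil, 122 mm above the bench, under the front place of the turret, 60 mm from the turret's axis on the robot's side. A die is over the ram when its axis is above this point, which is where the turret clicks. Axes of the press: x from the ram to the turret's axis.
- die_tall: The die to take out: steel, 112 mm long, the tallest, the only one with a thin spindle on top. Above the underside of its flange: flange 54 mm across to 6 mm, ribbed round barrel 36 mm across to 50 mm, hex nut 28 mm to 57 mm, spindle 16 mm to 78 mm. About 0.5 kg. Origin on its axis at the underside of the flange, which rests on the turret (or block); z up, x along its two lugs.
- tall_grip (a point): Point on the tall die's axis 33 mm above the flange's underside, the best height to grip its barrel (also about right for the other dies in the turret). Pads kept above 8 mm clear the flange.
- tall_stem (a point): Lower end of the tall die's stem, on its axis, 34 mm below the flange's underside. The stem is 23 mm across with two opposite thread lugs (37 mm over both, 8 mm wide, 11 to 18 mm below the flange). The die must rise 20 mm for the lugs and 36 mm for the stem to clear the turret.
- tall_lugs (a point): Middle of the tall die's lugs, axes of the die. Interrupted thread: screwed home, the die's x is parallel to the turret's x (either way round). Turned 70 degrees (1.22 rad) anticlockwise seen from above it lifts straight out; short of about 62 degrees it cannot come out, and a stop ends the turn at 75 degrees. It turns easily, with 5 degrees of play at home.
- die_dome: The die wanted next: steel, round barrel 40 mm across from 6 to 44 mm above its flange's underside, with a smooth rounded dome up to 60 mm. Flange, stem, lugs, thread and origin as the tall die.
- die_hex: A die that stays in the turret: hexagonal body 37 mm across flats, 43 mm across corners (corners on its x), from 6 to 50 mm above its flange's underside. Flange, stem, thread and origin as the tall die.
- die_square: A die that stays in the turret: square body 34 x 34 mm, sides along its x and y, from 6 to 52 mm above its flange's underside. Flange, stem, thread and origin as the tall die.
- block_hole0 (a point): Centre of the mouth of one end hole of the wooden die block, level with its top, 48 mm above the bench. The block (255 x 80 x 48 mm, heavy, its long side along its x) has three bored holes in a row, 85 mm apart, 44 mm across and right through; a die stands in one with its flange on the block's top. This hole is empty at the start.
- block_hole1 (a point): The same for the middle hole; empty at the start.
- block_hole2 (a point): The same for the other end hole, the one farther from the robot; the short spare die stands in it.
- spare_die: Bystander: short round die standing in the block, 36 mm across, 30 mm high above the block. Origin at the underside of its flange.
- spanner: Bystander: flat steel spanner, 190 mm long, lying between the press and the block. Origin at its middle on the bench, x along it.
- hammer: Bystander: hammer with a wooden handle, 270 mm, lying. Origin under its middle, x along the handle towards the head.
- driver: Bystander: screwdriver with a black handle, 200 mm, lying. Origin under its middle, x towards the tip.
- jar: Bystander: glass jar with a steel lid, 84 mm across, 115 mm high. Origin under its centre.
- can: Bystander: spray can, 66 mm across, 170 mm high. Origin under its centre.
- rivet_tray: Bystander: dark steel tray, 130 x 90 x 35 mm. Origin under its centre.
- clamp: Bystander: bar clamp lying flat, 150 mm long, 24 mm high. Origin under its bar.
- block: The wooden die block. Origin under its centre, on the bench; x along its row of holes.
Mind the look-alikes: they are no part of the job. What is shaped like the die_dome but pink or red is not meant.

How it is judged:
On the way, in this order (a step that is already met when the one before it is completed fails the run):
1. the tall die, still screwed in, is clicked in place over the ram (horizontal distance between die_tall and ram below 0.008 m and angle between the x axis of die_tall and the x axis of turret_top, either way round below 0.45 rad and z of die_tall in the frame of turret_top between -0.004 and 0.004 m), for 0.2 s.
2. the tall die is unscrewed to its stop there, over the ram (angle between the x axis of die_tall and the x axis of turret_top, either way round above 0.95 rad and horizontal distance between die_tall and ram below 0.012 m and z of die_tall in the frame of turret_top below 0.012 m), for 0.05 s.
3. the tall die is lifted out of the turret (z of die_tall in the frame of turret_top above 0.037 m), for 0.05 s.
4. the tall die stands in a hole of the block, let go ((horizontal distance between die_tall and block_hole0 below 0.008 m or horizontal distance between die_tall and block_hole1 below 0.008 m or horizontal distance between die_tall and block_hole2 below 0.008 m) and z of die_tall in the frame of block_hole0 between -0.004 and 0.004 m and angle between die_tall's own z axis and vertical below 0.1 rad and contact force between die_tall and the fingers below 0.2 N and linear speed of die_tall below 0.02 m/s), for 0.2 s.
5. the domed die is clicked in place over the ram (horizontal distance between die_dome and ram below 0.008 m and angle between the x axis of die_dome and the x axis of turret_top, either way round below 0.45 rad and z of die_dome in the frame of turret_top between -0.004 and 0.004 m), for 0.2 s.
At the end, for the whole second after the job is handed in: Tall die upright at rest in a hole of the block (8 mm off centre at most, flange within 4 mm of the top, tilt under 0.1 rad); domed die within 8 mm of the ram's axis, turret at rest; domed, hexagonal and square dies screwed home (within 0.45 rad and 4 mm) (all of step 5 and (horizontal distance between die_tall and block_hole0 below 0.008 m or horizontal distance between die_tall and block_hole1 below 0.008 m or horizontal distance between die_tall and block_hole2 below 0.008 m) and z of die_tall in the frame of block_hole0 between -0.004 and 0.004 m and angle between die_tall's own z axis and vertical below 0.1 rad and linear speed of die_tall below 0.02 m/s and angle between the x axis of each of die_hex, die_square and the x axis of turret_top, either way round below 0.45 rad and z of die_hex in the frame of turret_top between -0.004 and 0.004 m and z of die_square in the frame of turret_top between -0.004 and 0.004 m and velocity of joint turret between -0.05 and 0.05 rad/s); the robot touches nothing.
It fails at once if a bystander is pushed more than 25 mm (the spare die more than 15 mm) (distance of any of spanner, hammer, driver, jar, can, rivet_tray, clamp from where it was at the start of the episode above 0.025 m or distance of spare_die from where it was at the start of the episode above 0.015 m).
It fails at once if the tall die is let go more than 12 mm above the block's top, or pressed onto the block with over 120 N (contact force between die_tall and block above 120 N or (contact force between die_tall and the fingers below 0.05 N and horizontal distance between die_tall and turret_top above 0.1 m and z of die_tall in the frame of block_hole0 above 0.012 m)).
It also fails if it takes over 72 s, if anything falls off the work surface, if the arm or the gripper's body presses on something with over 40 N, if the wrist force passes 120 N, or if a joint passes its speed limit or range.

ROBOT

A 6-joint arm with a two-finger parallel gripper is mounted at the origin on the work surface. World frame = base frame: x ahead of the robot, y to its left, z up, the work surface at z = 0. Lengths are in m, angles in rad, forces in N, time in s.
With the tool pointing down it reaches from about 0.425 to 0.925 m from the base axis. Payload 12.5 kg.
Tool frame: the origin (TCP) lies between the finger pads; the fingertips stand 22 mm ahead of it and the grasp point (between the pads) lies 3 mm ahead of it; z points along the fingers, y is the line along which they close (so a half turn about z gives the same grasp; the last joint's range is limited). The gripper opens to 85 mm and grips with 20 to 120 N. Pads are 22 mm wide; open, the fingers measure 114 mm over their backs; the gripper's body (76 mm by 85 mm) begins 54 mm behind the grasp point. The pads swing forward as they close: fully open they stand 13 mm farther back than shut.
Start: joints at [1.16, 0.491, 1.559, -0, 1.092, -0.106], TCP at [0.188, 0.596, 0.253] pointing down, gripper open.
Joint ranges: [-3.1, 3.1], [-0.84, 2.19], [0.05, 2.79], [-1.13, 4.28], [0.06, 2.93], [-2.69, 2.69]. Speed limits (rad/s): [2.22, 2.22, 2.79, 3.14, 3.14, 3.14].

INTERFACE

Orientations are given as a rotation vector (axis times angle).
In Python, from cell import env gives the robot as it stands.
- The arm moves only by the tool arm_command, never from a script. Its argument "increments" is a list of rows, each a list of 5 numbers: the closure in counts, from 0 (fully open) to 255 (shut), then the shift along the tool's x, y, z in units of 0.04 m (1.0 is 0.04 m), then the turn about the tool's z in units of 60 degrees (1.0 is 60 degrees). In form: [[jaw, dx, dy, dz, yaw], ...]. A call has 1 to 10 rows; each row shifts and turns the commanded pose from where the row before left it, along the tool's axes as they then stand; what a row does not reach is not made up. A row lasts 1/8 s, in which the tool goes at most 62.5 mm and 10.7 degrees, less where a joint would pass 70% of its speed; a pose out of reach is approached as far as the arm can. A call with a number of a shift or a turn outside -1 to 1 is refused whole. A call with a gripper value outside its range is refused whole. The fingers move at their own pace and stop on an object; the grip force is fixed at half the most. Time passes only in rows, so rows that do not move let the fingers close. It gives the time, the measured TCP pose, the force, the opening and the grip force at its end, in the units of the state.
- env.get_state(): the state, without advancing time (a new reading comes with each control period).
- env.capture(name): name is "scene" or "top" or "wrist"; returns a dict with "image" (384x512x3 uint8, red, green, blue), "vertical_fov" (degrees; the focal length in pixels is half the picture's height over the tangent of half this angle, whatever the lens; pixels are square), "cx", "cy" (the principal point, pixels), "dist_coeffs" ([k1, k2, p1, p2, k3] as OpenCV has them; the pictures are not rectified), "R" (3x3) and "t" (3): a world point X has camera coordinates R X + t; the wrist camera has in their place "hand_eye" (4x4, takes a point from camera to tool coordinates, whose origin is the TCP and whose axes are the flange's). Camera axes: x right, y down, z forward; pixel columns grow to the right and rows downward; lengths in m; the calibration is good to about 2 mm. A picture is of the moment at which its call begins: read the wrist's pose just before it. There is no depth.
- env.close_job(): hands the job in; it is judged then, once.
The state is a dict: "t": time; "joints": joint angles; "qd": joint speeds; "joint_efforts": joint torques, N m; "tool_pos": TCP position; "tool_rot": TCP orientation; "wrist_force": force on the tool from outside, world axes, zero at the start; "torque": the same for the moment, N m; "width": finger opening in m; "grasp_force": force on a finger pad.
Only numpy, scipy, OpenCV 4.12 (cv2) and the standard library are available. Lean on these libraries where they do the work, as an engineer would, in place of code of your own. Each camera call takes 0.05 s, during which the arm holds its last target. There are 200 camera calls.

## Working session

There is one attempt and no reset: what is moved stays moved. The work goes in short steps, Python scripts to look and compute and a tool call to move; the robot and the scene stay as the last step left them, time stands still between calls to the robot, and variables do not carry over. Pictures are saved under pics/ and viewed, at most 10 in all, crops included, and the job is handed in when it is done.

Besides the shell and the picture viewer there is one more tool, called after ">>>" as a command line: name --pt "numbers of a row" for each row, then --argument value for the rest. arm_command: Moves the arm, as the interface text tells. Shifts and turns lie within -1 to 1; 1 stands for 0.04 m of shift or 60 degrees of turn. Its arguments: {"type":"object","properties":{"increments":{"type":"array","items":{"type":"array","items":{"type":"number"}}}},"required":["increments"]}

```bash
ls; mkdir -p pics; cat > h.py <<'E'
import numpy as np, cv2
from cell import env
def K(c):
    f=192/np.tan(np.radians(c["vertical_fov"])/2)
    return np.array([[f,0,c["cx"]],[0,f,c["cy"]],[0,0,1.]])
def pose(c,s=None):
    "R,t world->cam"
    if "R" in c: return np.array(c["R"]),np.array(c["t"])
    T=np.eye(4);T[:3,:3]=cv2.Rodrigues(np.array(s["tool_rot"]))[0];T[:3,3]=s["tool_pos"]
    M=np.linalg.inv(T@np.array(c["hand_eye"]));return M[:3,:3],M[:3,3]
def ray(c,uv,z,s=None):
    R,t=pose(c,s);p=cv2.undistortPoints(np.array(uv,float).reshape(-1,1,2),K(c),np.array(c["dist_coeffs"],float)).reshape(-1,2)
    d=np.c_[p,np.ones(len(p))]@R;o=-R.T@t
    return o+d*((z-o[2])/d[:,2])[:,None]
def proj(c,X,s=None):
    R,t=pose(c,s);return cv2.projectPoints(np.array(X,float).reshape(-1,1,3),cv2.Rodrigues(R)[0],t,K(c),np.array(c["dist_coeffs"],float))[0].reshape(-1,2)
def save(n,im): cv2.imwrite(f"pics/{n}.png",im[...,::-1])
E
python3 - <<'E'
from h import *
s=env.get_state();print({k:np.round(v,3) for k,v in s.items()})
a=env.capture("scene");b=env.capture("top")
for c in(a,b):
    R,t=pose(c);print(-R.T@t,R[2],c["vertical_fov"],c["dist_coeffs"])
np.savez("pics/a.npz",a=a["image"],b=b["image"])
save("scene",cv2.resize(a["image"],(800,600)));save("top",cv2.resize(b["image"],(800,600)))
E
```

```text
pics
{'t': np.float64(0.0), 'joints': array([ 1.16 ,  0.492,  1.559,  0.   ,  1.092, -0.106]), 'qd': array([-0.001,  0.   ,  0.   , -0.   , -0.001, -0.002]), 'joint_efforts': array([ 1.0000e-03, -6.1846e+01, -2.6160e+01, -0.0000e+00,  4.0000e-03,
       -0.0000e+00]), 'tool_pos': array([0.187, 0.596, 0.253]), 'tool_rot': array([-4.770e-01, -3.105e+00,  2.000e-03]), 'wrist_force': array([-0.265, -0.431,  0.991]), 'torque': array([-0.078, -0.002,  0.041]), 'grasp_force': np.float64(0.0), 'width': np.float64(0.085)}
[1.10777069 0.69852213 0.99935646] [-0.43479835 -0.57571976 -0.69245733] 46.63316769503147 [0.04950791 0.         0.         0.         0.        ]
[ 0.47257575 -0.01491975  1.18847001] [ 0.08793961 -0.0115252  -0.99605913] 54.46356547715306 [-0.05025473  0.          0.          0.          0.        ]
```

View pics/scene.png

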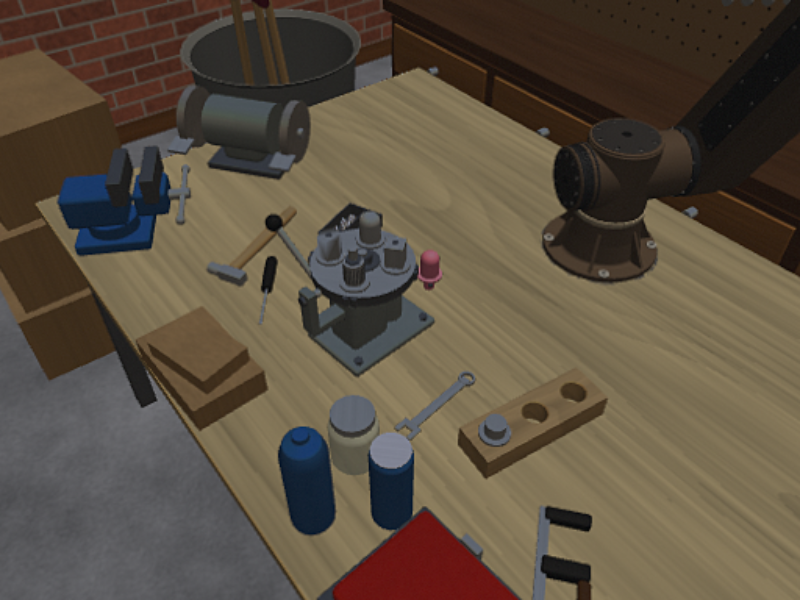

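View pics/top.png

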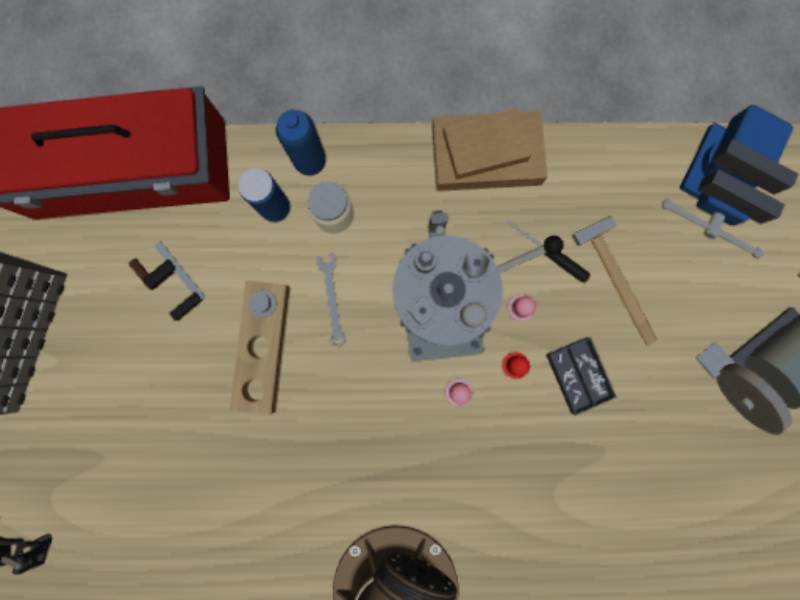

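Top view (800x600 px): turret centre about (447,289). Dies on it: tall with spindle (425,258), hex (475,263), dome grey (473,315), square (422,312). Block holes are at (252,390) and (258,347), with the spare at (263,302).

Look-alikes for the dome: pink (522,307), red (516,365) and pink (459,392), all on the bench and not wanted. For the tall die, only (425,258) has a spindle; the spare in the block does not.

```bash
python3 - <<'E'
from h import *
b=env.capture("top");a=env.capture("scene");im=b["image"]
f=lambda uv,z,c=b:np.round(ray(c,np.array(uv)*.64,z),4)
n=f([(447,289)],.212);print("nut",n)
print("dies tall/hex/dome/sq",f([(425,258)],.268),f([(475,263)],.24),f([(473,315)],.25),f([(422,312)],.242))
print("holes",f([(252,390),(258,347)],.048),f([(263,302)],.078))
print("block corners",f([(248,282),(289,286),(231,411),(273,413)],.048))
print("detent",f([(437,215)],.2),"base front corners",f([(410,360),(484,354)],.015))
print("scene: nut",f([(369,258)],.212,a),"spindle",f([(354,254)],.268,a),"holes",f([(574,391),(536,411)],.048,a))
# circle fit of disc: radial edges
x0=270;y0=130;crop=cv2.resize(im[y0:y0+115,x0-30:x0+80],None,fx=5,fy=5,interpolation=cv2.INTER_CUBIC)
save("crop",crop)
g=cv2.cvtColor(a["image"],cv2.COLOR_RGB2BGR)
save("crop2",cv2.resize(a["image"][125:245,170:300],None,fx=5,fy=5,interpolation=cv2.INTER_CUBIC))
E
```

```text
nut [[ 0.5719 -0.0954  0.212 ]]
dies tall/hex/dome/sq [[ 0.6163 -0.0565  0.268 ]] [[ 0.6115 -0.14    0.24  ]] [[ 0.5254 -0.1335  0.25  ]] [[ 0.5317 -0.0515  0.242 ]]
holes [[0.3959 0.2731 0.048 ]
 [0.479  0.262  0.048 ]] [[0.5645 0.2459 0.078 ]]
block corners [[0.6069 0.283  0.048 ]
 [0.598  0.2019 0.048 ]
 [0.3558 0.3138 0.048 ]
 [0.3513 0.2321 0.048 ]]
detent [[ 0.7017 -0.0815  0.2   ]] base front corners [[ 0.4498 -0.0348  0.015 ]
 [ 0.4598 -0.1837  0.015 ]]
scene: nut [[ 0.5745 -0.0714  0.212 ]] spindle [[ 0.6259 -0.0399  0.268 ]] holes [[0.3933 0.2761 0.048 ]
 [0.4767 0.2665 0.048 ]]
```

View pics/crop.png

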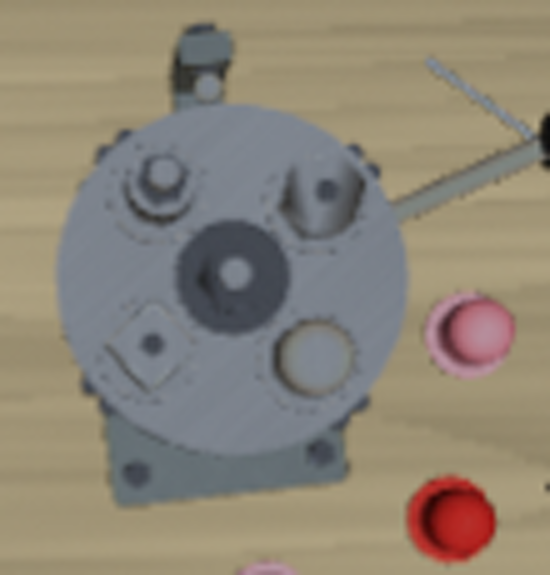

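View pics/crop2.png

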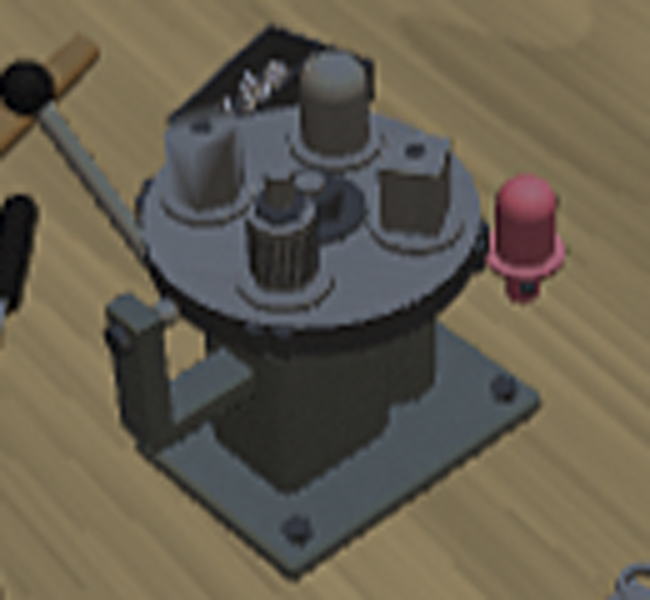

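The dies are confirmed: the tall one has a ribbed barrel and spindle at crop (163,172), and the grey dome is at (315,352). The detent is at (208,85) with the turret about 45° off a click, and the lever is on the right. I'll write a row planner and hover over the turret for a close wrist measurement.

```bash
cat >> h.py <<'E'
def here(s):
    R=cv2.Rodrigues(np.array(s["tool_rot"]))[0];return [*s["tool_pos"],np.degrees(np.arctan2(R[1,1],R[0,1]))]
def plan(p,wps):
    """p=[x,y,z,psi deg]; wps: list of (jaw,x,y,z,psi,nrows) -> rows, rounded with carry"""
    p=np.array(p,float);out=[]
    for j,*q,n in wps:
        q=np.array(q,float);st=p.copy()
        for k in range(1,n+1):
            g=st+(q-st)*k/n;d=g-p;c,s_=np.cos(np.radians(p[3])),np.sin(np.radians(p[3]))
            r=np.round([(-s_*d[0]+c*d[1])/.04,(c*d[0]+s_*d[1])/.04,-d[2]/.04,-d[3]/60],2)
            p=p+np.array([.04*(-s_*r[0]+c*r[1]),.04*(c*r[0]+s_*r[1]),-.04*r[2],-60*r[3]])
            out.append([j,*[float(v)+0. for v in r]])
    for i in range(0,len(out),10): print(out[i:i+10])
    print("end",np.round(p,4))
E
python3 - <<'E'
from h import *
s=env.get_state();b=env.capture("top")
f=lambda uv,z:np.round(ray(b,np.array([uv])/5+[240,130],z),4)[0]
print("disc",f((232.5,279),.19),"nut",f((235,273),.212),"tall",f((163,170),.268),"hex",f((327,190),.24),"sq",f((152,343),.242),"ball",f((208,85),.2),"base",f((115,505),.015),f((348,478),.015))
w=env.capture("wrist");print(np.round(w["hand_eye"],3),w["vertical_fov"])
plan(here(s),[(0,.3,.45,.36,40,4),(0,.55,-.08,.40,-49,13),(0,.55,-.08,.40,-49,1)])
E
```

```text
disc [ 0.5718 -0.0983  0.19  ] nut [ 0.5728 -0.0978  0.212 ] tall [ 0.6191 -0.0581  0.268 ] hex [ 0.6123 -0.1436  0.24  ] sq [ 0.5344 -0.0523  0.242 ] ball [ 0.6759 -0.0862  0.2   ] base [ 0.4479 -0.0367  0.015 ] [ 0.4629 -0.1832  0.015 ]
[[ 0.    -0.951 -0.308  0.079]
 [ 1.     0.001 -0.001 -0.001]
 [ 0.002 -0.308  0.951 -0.12 ]
 [ 0.     0.     0.     1.   ]] 62.72139312613989
[[0, -0.94, -0.66, -0.67, 0.14], [0, -1.04, -0.51, -0.67, 0.13], [0, -1.09, -0.38, -0.67, 0.14], [0, -1.13, -0.2, -0.67, 0.13], [0, -1.09, -0.29, -0.08, 0.11], [0, -1.11, -0.16, -0.07, 0.12], [0, -1.13, -0.02, -0.08, 0.11], [0, -1.12, 0.11, -0.08, 0.12], [0, -1.1, 0.24, -0.07, 0.11], [0, -1.07, 0.38, -0.08, 0.12]]
[[0, -1.01, 0.5, -0.08, 0.11], [0, -0.94, 0.61, -0.07, 0.11], [0, -0.87, 0.72, -0.08, 0.12], [0, -0.77, 0.83, -0.08, 0.11], [0, -0.67, 0.9, -0.07, 0.12], [0, -0.55, 0.99, -0.08, 0.11], [0, -0.43, 1.04, -0.08, 0.12], [0, 0.0, 0.0, 0.0, 0.0]]
end [  0.5502  -0.08     0.4002 -49.2623]
```

```bash
python3 - <<'E'
from h import *
s=env.get_state()
plan(here(s),[(0,.28,.45,.36,40,5),(0,.55,-.08,.40,-49,15)])
E
```

```text
[[0, -0.66, -0.56, -0.53, 0.11], [0, -0.72, -0.48, -0.54, 0.11], [0, -0.77, -0.39, -0.53, 0.11], [0, -0.81, -0.3, -0.54, 0.1], [0, -0.84, -0.22, -0.53, 0.11], [0, -0.97, -0.23, -0.07, 0.1], [0, -0.98, -0.12, -0.06, 0.1], [0, -0.99, -0.02, -0.07, 0.1], [0, -0.99, 0.09, -0.07, 0.1], [0, -0.97, 0.18, -0.06, 0.1]]
[[0, -0.95, 0.29, -0.07, 0.09], [0, -0.92, 0.38, -0.07, 0.1], [0, -0.87, 0.46, -0.06, 0.1], [0, -0.82, 0.56, -0.07, 0.1], [0, -0.75, 0.64, -0.07, 0.1], [0, -0.69, 0.72, -0.06, 0.1], [0, -0.61, 0.78, -0.07, 0.1], [0, -0.52, 0.85, -0.07, 0.1], [0, -0.43, 0.89, -0.07, 0.1], [0, -0.33, 0.93, -0.06, 0.1]]
end [  0.55    -0.0799   0.3999 -49.2634]
```

>>> arm_command --pt "0 -0.66 -0.56 -0.53 0.11" --pt "0 -0.72 -0.48 -0.54 0.11" --pt "0 -0.77 -0.39 -0.53 0.11" --pt "0 -0.81 -0.3 -0.54 0.1" --pt "0 -0.84 -0.22 -0.53 0.11" --pt "0 -0.97 -0.23 -0.07 0.1" --pt "0 -0.98 -0.12 -0.06 0.1" --pt "0 -0.99 -0.02 -0.07 0.1" --pt "0 -0.99 0.09 -0.07 0.1" --pt "0 -0.97 0.18 -0.06 0.1"

```text
t: 1.55
tool_pos: [0.3703, 0.272, 0.3735]
tool_rot: [2.021, 2.405, 0.001]
wrist_force: [0.9, 0.8, 0.8]
width: 0.0855
grasp_force: 0.0
```

>>> arm_command --pt "0 -0.95 0.29 -0.07 0.09" --pt "0 -0.92 0.38 -0.07 0.1" --pt "0 -0.87 0.46 -0.06 0.1" --pt "0 -0.82 0.56 -0.07 0.1" --pt "0 -0.75 0.64 -0.07 0.1" --pt "0 -0.69 0.72 -0.06 0.1" --pt "0 -0.61 0.78 -0.07 0.1" --pt "0 -0.52 0.85 -0.07 0.1" --pt "0 -0.43 0.89 -0.07 0.1" --pt "0 -0.33 0.93 -0.06 0.1"

```text
t: 2.8
tool_pos: [0.5504, -0.0811, 0.4002]
tool_rot: [-2.947, -1.088, -0.0]
wrist_force: [0.1, -0.1, -1.0]
width: 0.0851
grasp_force: 0.0
```

```bash
python3 - <<'E'
from h import *
s=env.get_state();w=env.capture("wrist");print(s["t"],np.round(here(s),4),np.round(s["qd"],3))
save("w1",cv2.resize(w["image"],(800,600)))
np.savez("w1.npz",im=w["image"],**{k:s[k] for k in("tool_pos","tool_rot")})
E
```

```text
2.8 [  0.5504  -0.0811   0.4002 -49.4696] [-0.437  0.279 -0.432 -0.001  0.153  0.394]
```

View pics/w1.png

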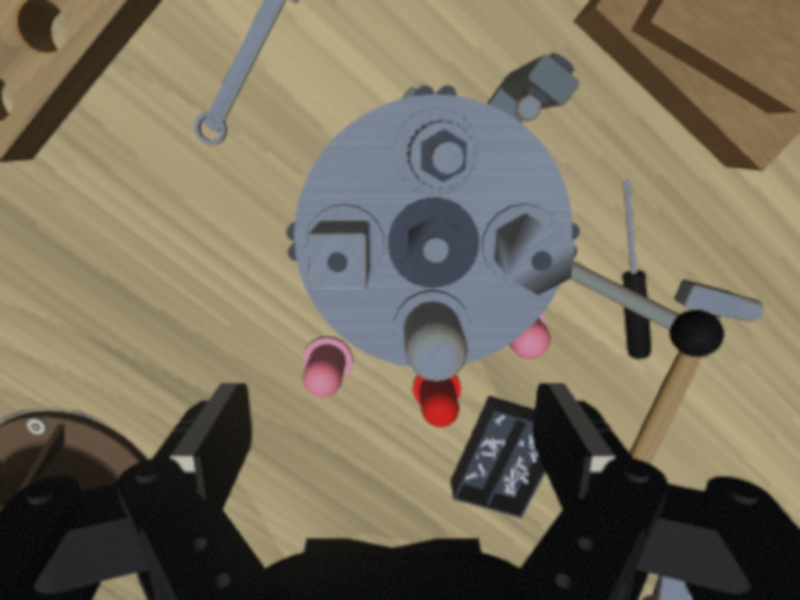

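The wrist view shows the tall die at (448,157), hex at (541,261), square at (337,262), dome at (436,350), nut at (434,245) and detent ball at (529,107). The look-alikes are all on the bench. Next I'll fit the disc circle.

```bash
cat >> h.py <<'E'
def disc(c,s,c0):
    "axis of the disc: rays of bluish-grey mask boundary on z=.19, circle radius .095"
    from scipy.optimize import least_squares
    im=cv2.GaussianBlur(c["image"],(3,3),0).astype(int)
    m=((im[...,2]-im[...,0]>5)).astype(np.uint8)
    m=cv2.morphologyEx(m,cv2.MORPH_CLOSE,np.ones((9,9)))
    cs,_=cv2.findContours(m,cv2.RETR_EXTERNAL,cv2.CHAIN_APPROX_NONE)
    P=ray(c,np.vstack(cs).reshape(-1,2)+0.0,.19,s)[:,:2]
    d=np.hypot(*(P-c0).T);P=P[abs(d-.095)<.012]
    r=least_squares(lambda q:np.hypot(P[:,0]-q[0],P[:,1]-q[1])-q[2],[*c0,.095],loss="soft_l1",f_scale=.001)
    return r.x,len(P),np.sqrt(np.median(r.fun**2))
E
python3 - <<'E'
from h import *
env.capture("wrist");env.capture("wrist");s=env.get_state();w=env.capture("wrist");b=env.capture("top")
print(here(s),np.abs(s["qd"]).max())
A=disc(w,s,np.array([.572,-.097]));print("axis wrist",A);print("top",disc(b,None,np.array([.572,-.097])))
f=lambda uv,z:ray(w,np.array([uv])*.64,z,s)[0,:2]
g=cv2.cvtColor(w["image"],cv2.COLOR_RGB2GRAY)
a=A[0][:2]
for n,uv,z in[("tall",(448,157),.268),("sq",(337,262),.242),("hex",(541,261),.24),("ball",(529,107),.2),("nut",(434,250),.215)]:
    p=f(uv,z);d=p-a;print(n,p.round(4),np.hypot(*d).round(4),np.degrees(np.arctan2(d[1],d[0])).round(2))
save("w2",cv2.resize(w["image"][20:180,160:400],(720,480)))
E
```

```text
[np.float64(0.5503570775923687), np.float64(-0.08113489157662358), np.float64(0.3995176233157861), np.float64(-49.377338043325004)] 0.03444695684745506
axis wrist (array([ 0.57446118, -0.0984002 ,  0.09414107]), 527, np.float64(0.0008862684118524228))
top (array([ 0.5695559 , -0.09962409,  0.09013172]), 66, np.float64(0.0032413843981628403))
tall [ 0.6193 -0.0592] 0.0596 41.15
sq [ 0.5347 -0.0532] 0.0602 131.35
hex [ 0.6125 -0.1437] 0.0591 -49.94
ball [ 0.6758 -0.0844] 0.1023 7.85
nut [ 0.5734 -0.0972] 0.0016 129.16
```

View pics/w2.png

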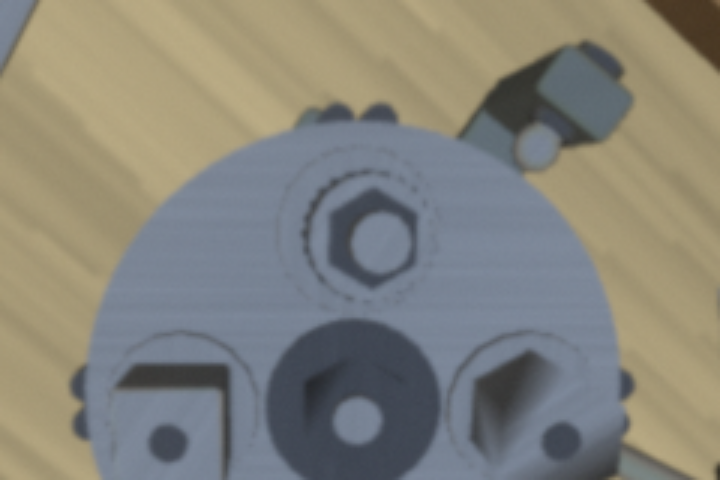

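The axis is at (0.574, -0.098), with die radii of about 60 mm as expected. Tall is at 41°, and the press direction is about 6.5° (detent 7.9°, base edge 5.9°). I'll plan the descent and the carry.

```bash
python3 - <<'E'
from h import *
s=env.get_state();A=np.array([.574,-.0984])
P=lambda f:A+.06*np.array([np.cos(np.radians(f)),np.sin(np.radians(f))])
p=P(41.)
plan(here(s),[(0,*p,.33,-49,4),(0,*p,.226,-49,4),(130,*p,.226,-49,2)])
n=18;plan([*p,.226,-49],[(130,*P(41+145.5*k/n),.226,-49+145.5*k/n,1) for k in range(1,n+1)]+[(130,*P(186.5),.226,96.5,2)])
E
```

```text
[[0, 0.41, 0.19, 0.44, 0.0], [0, 0.42, 0.18, 0.43, 0.0], [0, 0.41, 0.19, 0.44, 0.0], [0, 0.41, 0.19, 0.44, 0.0], [0, 0.0, 0.0, 0.65, 0.0], [0, 0.0, 0.0, 0.65, 0.0], [0, 0.0, 0.0, 0.65, 0.0], [0, 0.0, 0.0, 0.65, 0.0], [130, 0.0, 0.0, 0.0, 0.0], [130, 0.0, 0.0, 0.0, 0.0]]
end [  0.6193  -0.0592   0.2259 -49.2206]
[[130, -0.01, -0.21, 0.0, -0.13], [130, -0.02, -0.21, 0.0, -0.14], [130, -0.02, -0.21, 0.0, -0.13], [130, -0.01, -0.21, 0.0, -0.14], [130, -0.01, -0.21, 0.0, -0.13], [130, -0.02, -0.22, 0.0, -0.14], [130, -0.01, -0.21, 0.0, -0.13], [130, -0.02, -0.21, 0.0, -0.14], [130, -0.02, -0.21, 0.0, -0.13], [130, -0.01, -0.21, 0.0, -0.14]]
[[130, -0.02, -0.21, 0.0, -0.13], [130, -0.01, -0.21, 0.0, -0.14], [130, -0.01, -0.21, 0.0, -0.13], [130, -0.02, -0.21, 0.0, -0.14], [130, -0.01, -0.21, 0.0, -0.13], [130, -0.02, -0.22, 0.0, -0.14], [130, -0.01, -0.21, 0.0, -0.13], [130, -0.02, -0.21, 0.0, -0.13], [130, 0.0, 0.0, 0.0, 0.0], [130, 0.0, 0.0, 0.0, 0.0]]
end [ 0.5145 -0.1053  0.226  96.2   ]
```

>>> arm_command --pt "0 0.41 0.19 0.44 0.0" --pt "0 0.42 0.18 0.43 0.0" --pt "0 0.41 0.19 0.44 0.0" --pt "0 0.41 0.19 0.44 0.0" --pt "0 0.0 0.0 0.65 0.0" --pt "0 0.0 0.0 0.65 0.0" --pt "0 0.0 0.0 0.65 0.0" --pt "0 0.0 0.0 0.65 0.0" --pt "130 0.0 0.0 0.0 0.0" --pt "130 0.0 0.0 0.0 0.0"

```text
t: 4.3
tool_pos: [0.6202, -0.059, 0.2263]
tool_rot: [2.945, 1.095, 0.0]
wrist_force: [-0.5, 0.1, 0.2]
width: 0.0514
grasp_force: 0.0
```

>>> arm_command --pt "130 0 0 0 0" --pt "130 0 0 0 0"

```text
t: 4.55
tool_pos: [0.6198, -0.0595, 0.2269]
tool_rot: [2.945, 1.093, 0.002]
wrist_force: [-0.5, 0.2, -0.1]
width: 0.0423
grasp_force: 0.0
```

>>> arm_command --pt "130 -0.01 -0.21 0.0 -0.13" --pt "130 -0.02 -0.21 0.0 -0.14" --pt "130 -0.02 -0.21 0.0 -0.13" --pt "130 -0.01 -0.21 0.0 -0.14" --pt "130 -0.01 -0.21 0.0 -0.13" --pt "130 -0.02 -0.22 0.0 -0.14" --pt "130 -0.01 -0.21 0.0 -0.13" --pt "130 -0.02 -0.21 0.0 -0.14" --pt "130 -0.02 -0.21 0.0 -0.13" --pt "130 -0.01 -0.21 0.0 -0.14"

```text
t: 5.8
tool_pos: [0.5432, -0.0472, 0.227]
tool_rot: [1.522, 2.746, 0.003]
wrist_force: [1.8, 2.5, 1.5]
width: 0.0419
grasp_force: 1.6
```

>>> arm_command --pt "130 -0.02 -0.21 0.0 -0.13" --pt "130 -0.01 -0.21 0.0 -0.14" --pt "130 -0.01 -0.21 0.0 -0.13" --pt "130 -0.02 -0.21 0.0 -0.14" --pt "130 -0.01 -0.21 0.0 -0.13" --pt "130 -0.02 -0.22 0.0 -0.14" --pt "130 -0.01 -0.21 0.0 -0.13" --pt "130 -0.02 -0.21 0.0 -0.13" --pt "130 0.0 0.0 0.0 0.0" --pt "130 0.0 0.0 0.0 0.0"

```text
t: 7.05
tool_pos: [0.5147, -0.1053, 0.2263]
tool_rot: [-0.16, 3.137, -0.0]
wrist_force: [-0.2, 1.0, -0.3]
width: 0.0418
grasp_force: 0.0
```

```bash
python3 - <<'E'
from h import *
s=env.get_state();print(s["t"],np.round(here(s),4),s["wrist_force"])
b=env.capture("top");im=b["image"]
save("top3",cv2.resize(im[130:245,240:350],None,fx=5,fy=5,interpolation=cv2.INTER_CUBIC))
E
```

```text
7.05 [ 0.5147 -0.1053  0.2263 95.8297] [-0.24206603  1.03733081 -0.28610942]
```

View pics/top3.png

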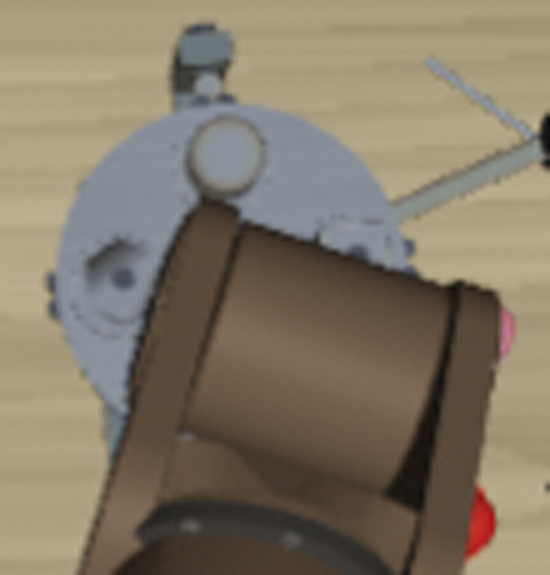

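The turret has clicked: the detent ball at crop (208,85) sits between the two rim bumps, hex is at (123,278), dome at the rear (225,155), and contact is free. Now I'll open, raise and turn half round to regrip.

>>> arm_command --pt "70 0 0 0 0" --pt "70 0 0 0 0" --pt "70 0 0 -0.4 0" --pt "70 0 0 0 0.16" --pt "70 0 0 0 0.17" --pt "70 0 0 0 0.17" --pt "70 0 0 0 0.17" --pt "70 0 0 0 0.17" --pt "70 0 0 0 0.17" --pt "70 0 0 0 0.17"

```text
t: 8.35
tool_pos: [0.5146, -0.1053, 0.242]
tool_rot: [-1.693, -2.646, -0.0]
wrist_force: [0.6, -0.9, -0.4]
width: 0.062
grasp_force: 0.0
```

>>> arm_command --pt "70 0 0 0 0.16" --pt "70 0 0 0 0.17" --pt "70 0 0 0 0.17" --pt "70 0 0 0 0.17" --pt "70 0 0 0 0.17" --pt "70 0 0 0 0.17" --pt "70 0 0 0 0.17" --pt "70 0 0 0 0.17" --pt "70 0 0 0 0.16" --pt "70 0 0 0 0.17"

```text
t: 9.6
tool_pos: [0.5146, -0.1052, 0.242]
tool_rot: [-3.118, -0.383, 0.0]
wrist_force: [0.4, -0.0, 0.2]
width: 0.0619
grasp_force: 0.0
```

>>> arm_command --pt "70 0 0 0 0.17" --pt "70 0 0 0 0" --pt "70 0 0 0 0"

```text
t: 9.98
tool_pos: [0.5146, -0.1053, 0.242]
tool_rot: [-3.139, -0.119, 0.0]
wrist_force: [1.0, -0.5, -0.2]
width: 0.062
grasp_force: 0.0
```

```bash
python3 - <<'E'
from h import *
s=env.get_state();print(s["t"],np.round(here(s),4),s["wrist_force"],s["joints"])
w=env.capture("wrist");save("w4",cv2.resize(w["image"],(800,600)));p=np.array
print(proj(w,[[.5147,-.1053,.268]],s)/.64)
E
```

```text
9.975 [  0.5146  -0.1053   0.242  -85.6452] [ 1.00197297 -0.51864044 -0.20293011] [-3.27585227e-01  3.62899577e-01  1.81553635e+00  1.27901303e-04
  9.63222208e-01  1.16713238e+00]
[[388.62925978 490.81055879]]
```

View pics/w4.png

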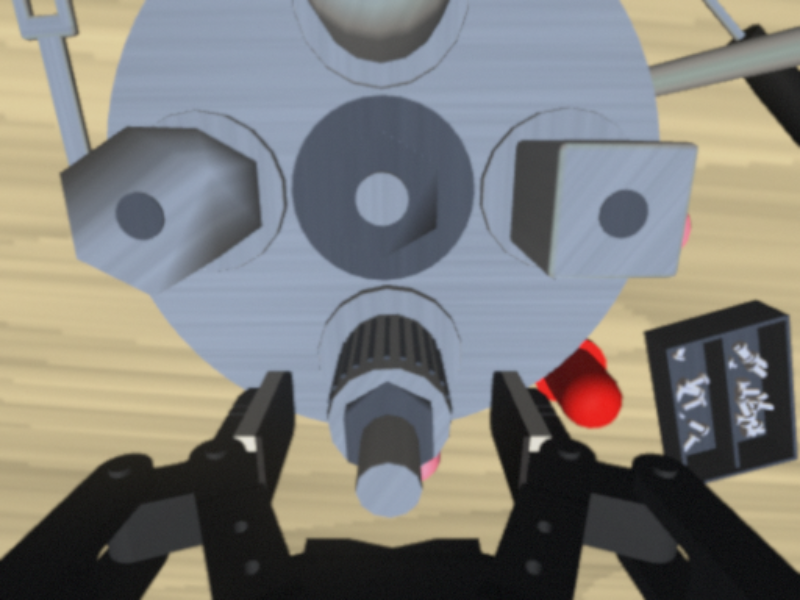

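Spindle top is at (389,489) against a prediction of (388.6,490.8), so the tool is centred on the die within 1 mm. Now to lower, grip and unscrew.

>>> arm_command --pt "70 0 0 0.2 0" --pt "70 0 0 0.2 0" --pt "255 0 0 0 0" --pt "255 0 0 0 0" --pt "255 0 0 0 0" --pt "255 0 0 0 0"

```text
t: 10.78
tool_pos: [0.5146, -0.1053, 0.226]
tool_rot: [-3.139, -0.113, 0.0]
wrist_force: [0.5, -0.0, -3.6]
width: 0.0344
grasp_force: 60.0
```

>>> arm_command --pt "255 0 0 0 -0.15" --pt "255 0 0 0 -0.15" --pt "255 0 0 0 -0.15" --pt "255 0 0 0 -0.15" --pt "255 0 0 0 -0.15" --pt "255 0 0 0 -0.15" --pt "255 0 0 0 -0.15" --pt "255 0 0 0 -0.15" --pt "255 0 0 0 0" --pt "255 0 0 0 0"

```text
t: 12.02
tool_pos: [0.5143, -0.1051, 0.226]
tool_rot: [-2.476, -1.932, 0.0]
wrist_force: [-3.3, 1.9, -0.3]
width: 0.0349
grasp_force: 60.3
```

```bash
python3 - <<'E'
from h import *
s=env.get_state();print(s["t"],np.round(here(s),4),s["wrist_force"],s["torque"],s["grasp_force"])
E
```

```text
12.025 [  0.5143  -0.1051   0.226  -14.0559] [-3.32622931  1.90236677 -0.31533388] [0.35763778 0.57728831 0.0202777 ] 60.32421827316284
```

>>> arm_command --pt "255 0 0 -0.05 -0.02" --pt "255 0 0 -0.1 0" --pt "255 0 0 -0.1 0" --pt "255 0 0 0 0"

```text
t: 12.52
tool_pos: [0.5146, -0.1051, 0.2365]
tool_rot: [2.453, 1.962, 0.001]
wrist_force: [-3.3, 3.4, -0.8]
width: 0.0346
grasp_force: 60.5
```

```bash
cat >> h.py <<'E'
def tip(w,s,dz=.042):
    "spindle top: bright blob near its predicted pixel; returns found, predicted for tip dz above TCP, and dz-10mm"
    q=np.array(s["tool_pos"]);u=proj(w,[q+[0,0,dz],q+[0,0,dz-.01]],s);x,y=u[0].astype(int)
    g=cv2.cvtColor(w["image"],cv2.COLOR_RGB2GRAY)[y-40:y+40,x-40:x+40]
    out=[]
    _,m=cv2.threshold(g,0,255,cv2.THRESH_OTSU);n,l,st,c=cv2.connectedComponentsWithStats(m)
    return [(c[i]+[x-40,y-40]).round(1).tolist()+[int(st[i,4])] for i in range(1,n) if st[i,4]>150],u.round(1)
E
python3 - <<'E'
from h import *
s=env.get_state();w=env.capture("wrist");print(tip(w,s),s["wrist_force"])
E
```

```text
([[262.6, 335.2, 1163]], array([[250. , 347.8],
       [250.1, 324.8]])) [-3.27739272  3.36970366 -0.79856266]
```

>>> arm_command --pt "255 0 0 -0.15 0" --pt "255 0 0 -0.2 0" --pt "255 0 0 -0.25 0" --pt "255 0 0 -0.25 0" --pt "255 0 0 -0.25 0" --pt "255 0 0 -0.25 0" --pt "255 0 0 0 0"

```text
t: 13.45
tool_pos: [0.5149, -0.1054, 0.291]
tool_rot: [2.452, 1.962, 0.002]
wrist_force: [-0.4, 0.2, -4.4]
width: 0.0349
grasp_force: 60.4
```

```bash
python3 - <<'E'
from h import *
s=env.get_state();w=env.capture("wrist");print(s["t"],here(s),tip(w,s),s["wrist_force"])
a=env.capture("scene");save("sc5",cv2.resize(a["image"][110:290,170:410],(800,600)))
E
```

```text
13.45 [np.float64(0.514880997090622), np.float64(-0.10542146988089116), np.float64(0.29097597885857157), np.float64(-12.663786040580433)] ([[283.5, 327.6, 432], [249.6, 339.5, 768]], array([[250.2, 347.8],
       [250.2, 324.8]])) [-0.35656052  0.19934244 -4.44767917]
```

```bash
python3 - <<'E'
from h import *
s=env.get_state();w=env.capture("wrist")
g=cv2.cvtColor(w["image"],cv2.COLOR_RGB2GRAY)
print(g[280:384:3,250]);print(g[347,215:290:3]);print(g[335,215:290:3])
for dz in(.042,.032,.022):
    th=np.linspace(0,6.28,60);q=np.array(s["tool_pos"])
    u=proj(w,np.c_[q[0]+.008*np.cos(th),q[1]+.008*np.sin(th),np.full(60,q[2]+dz)],s);print(dz,u.min(0),u.max(0))
E
```

```text
[ 80  80  79  67  66  66  67  66  66  65  64  64  65  63  62  64  93 151
 151 149 150 151 152 134  20  14  17  19  16  20  19  15  16  14  19]
[ 18  20  16  19  17  34  55  91 121 139 148 151 155 156 152 141 113  91
  55  31  22  21  19  19  15]
[ 41  38  41  41  56  80 102 147 154 152 151 151 150 149 151 154 156 149
  91  60  43 135 172 170 176]
0.042 [224.43161342 327.30774379] [275.45387122 367.23218542]
0.032 [226.75527875 305.5067043 ] [273.3434935  343.13296356]
0.022 [228.71128817 287.26012892] [271.56658073 322.76611324]
```

The die is held with no slip (spindle top edge at row 329 against 327 predicted, weight 4.4 N). Now to carry it over to hover above hole0.

```bash
python3 - <<'E'
from h import *
s=env.get_state()
plan(here(s),[(255,.505,-.075,.305,-13,1),(255,.395,.274,.27,-10,12),(255,.395,.274,.25,-10,2),(255,.395,.274,.25,-10,3)])
E
```

```text
[[255, 0.69, -0.4, -0.38, 0.01], [255, 0.65, -0.39, 0.07, 0.0], [255, 0.66, -0.39, 0.08, -0.01], [255, 0.66, -0.38, 0.07, 0.0], [255, 0.66, -0.38, 0.07, -0.01], [255, 0.66, -0.38, 0.07, 0.0], [255, 0.66, -0.38, 0.08, -0.01], [255, 0.67, -0.37, 0.07, 0.0], [255, 0.67, -0.36, 0.07, -0.01], [255, 0.67, -0.37, 0.08, 0.0]]
[[255, 0.67, -0.36, 0.07, -0.01], [255, 0.67, -0.35, 0.07, 0.0], [255, 0.68, -0.36, 0.07, 0.0], [255, 0.0, 0.0, 0.25, 0.0], [255, 0.0, 0.0, 0.25, 0.0], [255, 0.0, 0.0, 0.0, 0.0], [255, 0.0, 0.0, 0.0, 0.0], [255, 0.0, 0.0, 0.0, 0.0]]
end [  0.3949   0.2742   0.2502 -10.2627]
```

>>> arm_command --pt "255 0.69 -0.4 -0.38 0.01" --pt "255 0.65 -0.39 0.07 0.0" --pt "255 0.66 -0.39 0.08 -0.01" --pt "255 0.66 -0.38 0.07 0.0" --pt "255 0.66 -0.38 0.07 -0.01" --pt "255 0.66 -0.38 0.07 0.0" --pt "255 0.66 -0.38 0.08 -0.01" --pt "255 0.67 -0.37 0.07 0.0" --pt "255 0.67 -0.36 0.07 -0.01" --pt "255 0.67 -0.37 0.08 0.0"

```text
t: 14.85
tool_pos: [0.4221, 0.1878, 0.2785]
tool_rot: [-2.421, -2.001, 0.0]
wrist_force: [1.0, -0.5, -3.3]
width: 0.0346
grasp_force: 60.7
```

>>> arm_command --pt "255 0.67 -0.36 0.07 -0.01" --pt "255 0.67 -0.35 0.07 0.0" --pt "255 0.68 -0.36 0.07 0.0" --pt "255 0.0 0.0 0.25 0.0" --pt "255 0.0 0.0 0.25 0.0" --pt "255 0.0 0.0 0.0 0.0" --pt "255 0.0 0.0 0.0 0.0" --pt "255 0.0 0.0 0.0 0.0"

```text
t: 15.85
tool_pos: [0.3954, 0.2739, 0.2508]
tool_rot: [2.412, 2.013, 0.001]
wrist_force: [0.9, 0.4, -3.7]
width: 0.0346
grasp_force: 60.7
```

```bash
python3 - <<'E'
from h import *
s=env.get_state();w=env.capture("wrist");print(s["t"],here(s),s["wrist_force"])
save("w6",cv2.resize(w["image"],(800,600)))
print("pred hole0",proj(w,[[.395,.274,.048],[.479,.263,.048]],s)/.64)
E
```

```text
15.85 [np.float64(0.3953513896070283), np.float64(0.27390701207044726), np.float64(0.25079814769885556), np.float64(-10.299974045545033)] [ 0.90857187  0.36459691 -3.7056746 ]
pred hole0 [[391.22299521 253.94731386]
 [517.37358271 247.98133009]]
```

View pics/w6.png

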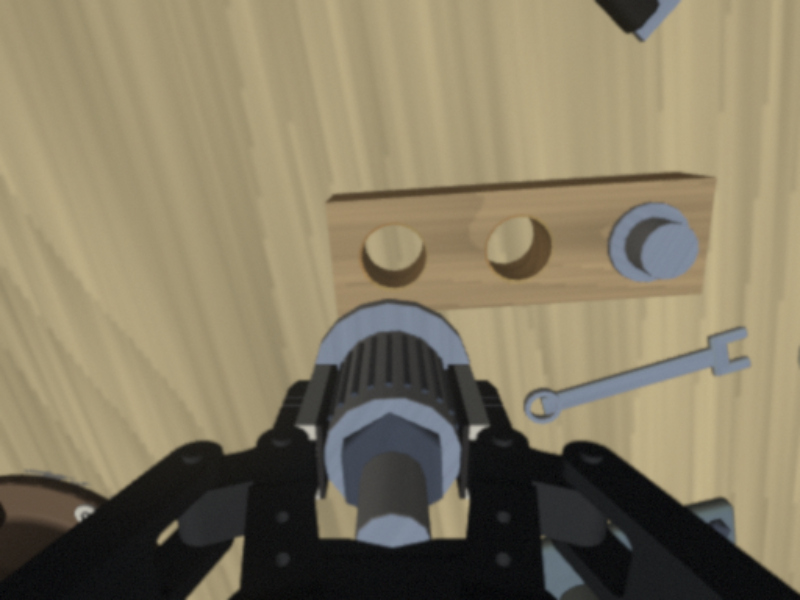

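```bash
python3 - <<'E'
from h import *
s=env.get_state();w=env.capture("wrist")
P=ray(w,np.array([(394,256),(519.5,247.5)])*.64,.048,s);print(P.round(4),np.hypot(*(P[0]-P[1])[:2]))
q=P[0,:2]
plan(here(s),[(255,*q,.2,-10.3,3),(255,*q,.14,-10.3,4),(255,*q,.125,-10.3,2),(255,*q,.125,-10.3,1)])
E
```

```text
[[0.3965 0.2723 0.048 ]
 [0.4804 0.2632 0.048 ]] 0.08435612757375502
[[255, -0.01, 0.01, 0.42, 0.0], [255, -0.01, 0.02, 0.43, 0.0], [255, -0.01, 0.01, 0.42, 0.0], [255, 0.0, 0.0, 0.37, 0.0], [255, 0.0, 0.0, 0.38, 0.0], [255, 0.0, 0.0, 0.37, 0.0], [255, 0.0, 0.0, 0.38, 0.0], [255, 0.0, 0.0, 0.19, 0.0], [255, 0.0, 0.0, 0.18, 0.0], [255, 0.0, 0.0, 0.0, 0.0]]
end [  0.3966   0.2725   0.1252 -10.2867]
```

Hole0 mouth is at (394,256) and hole1 at (519,247), measured 84.4 mm apart (should be 85). The die sits straight in the fingers. Lowering.

>>> arm_command --pt "255 -0.01 0.01 0.42 0.0" --pt "255 -0.01 0.01 0.43 0.0" --pt "255 0 0.01 0.42 0.0" --pt "255 0.0 0.0 0.37 0.0" --pt "255 0.0 0.0 0.38 0.0" --pt "255 0.0 0.0 0.37 0.0" --pt "255 0.0 0.0 0.38 0.0" --pt "255 0.0 0.0 0.19 0.0" --pt "255 0.0 0.0 0.18 0.0" --pt "255 0.0 0.0 0.0 0.0"

```text
t: 17.2
tool_pos: [0.3961, 0.2732, 0.1247]
tool_rot: [-2.411, -2.014, 0.0]
wrist_force: [0.4, 0.2, -4.2]
width: 0.0349
grasp_force: 60.7
```

>>> arm_command --pt "255 0 0 0.1 0" --pt "255 0 0 0.1 0" --pt "255 0 0 0.1 0" --pt "255 0 0 0.1 0" --pt "255 0 0 0.1 0" --pt "255 0 0 0.05 0" --pt "255 0 0 0 0"

```text
t: 18.08
tool_pos: [0.3961, 0.2731, 0.1028]
tool_rot: [-2.411, -2.014, 0.0]
wrist_force: [-0.1, -0.5, -3.8]
width: 0.0346
grasp_force: 60.7
```

>>> arm_command --pt "255 0 0 0.05 0" --pt "255 0 0 0.05 0" --pt "255 0 0 0.05 0" --pt "255 0 0 0 0"

```text
t: 18.58
tool_pos: [0.3961, 0.2732, 0.0968]
tool_rot: [-2.411, -2.014, 0.0]
wrist_force: [0.4, 0.4, -3.7]
width: 0.0346
grasp_force: 60.7
```

>>> arm_command --pt "255 0 0 0.08 0" --pt "255 0 0 0.08 0" --pt "255 0 0 0.06 0" --pt "255 0 0 0.03 0" --pt "255 0 0 0 0"

```text
t: 19.2
tool_pos: [0.3961, 0.2732, 0.0868]
tool_rot: [-2.411, -2.014, 0.0]
wrist_force: [-0.7, -0.7, -3.6]
width: 0.0345
grasp_force: 60.7
```

>>> arm_command --pt "255 0 0 0.03 0" --pt "255 0 0 0.02 0" --pt "255 0 0 0.02 0" --pt "255 0 0 0 0"

```text
t: 19.7
tool_pos: [0.3961, 0.2732, 0.0841]
tool_rot: [-2.411, -2.014, -0.0]
wrist_force: [0.3, -0.2, -4.0]
width: 0.0344
grasp_force: 61.1
```

>>> arm_command --pt "255 0 0 0.02 0" --pt "255 0 0 0.02 0" --pt "255 0 0 0 0"

```text
t: 20.08
tool_pos: [0.3961, 0.2733, 0.0839]
tool_rot: [2.411, 2.014, 0.002]
wrist_force: [-6.3, -2.1, 21.1]
width: 0.0348
grasp_force: 63.6
```

>>> arm_command --pt "70 0 0 0 0" --pt "70 0 0 0 0" --pt "70 0 0 0 0" --pt "70 0 0 -0.2 0" --pt "70 0 0 -0.4 0" --pt "70 0 0 -0.6 0" --pt "70 0 0 -0.8 0" --pt "70 0 0 -0.8 0" --pt "70 0 0 -0.8 0"

```text
t: 21.2
tool_pos: [0.3959, 0.2731, 0.2281]
tool_rot: [2.411, 2.014, 0.001]
wrist_force: [-0.8, -0.5, -0.4]
width: 0.062
grasp_force: 0.0
```

```bash
python3 - <<'E'
from h import *
s=env.get_state();print(s["t"],np.round(here(s),4),s["wrist_force"]);w=env.capture("wrist")
X=np.array([.3961,.2732]);u=proj(w,[[*X,.126]],s)[0];print("pred spindle",u)
x,y=u.astype(int);g=cv2.cvtColor(w["image"],cv2.COLOR_RGB2GRAY)[max(y-40,0):y+40,x-40:x+40]
_,m=cv2.threshold(g,0,255,cv2.THRESH_OTSU);n,l,st,c=cv2.connectedComponentsWithStats(m)
print([(np.round(c[i]+[x-40,max(y-40,0)],1),st[i]) for i in range(1,n) if st[i,4]>100])
cv2.imwrite("pics/w7.png",w["image"][...,::-1])
A=np.array([.574,-.0984]);P=lambda f:A+.06*np.array([np.cos(np.radians(f)),np.sin(np.radians(f))])
d=P(6.)
plan(here(s),[(0,.44,.15,.32,-35,4),(0,*d,.34,-84,11),(0,*d,.34,-84,2)])
plan([*d,.34,-84],[(0,*d,.226,-84,4),(117,*d,.226,-84,4)])
E
```

```text
21.2 [  0.3959   0.2731   0.2281 -10.264 ] [-0.8231396  -0.54663938 -0.42033889]
pred spindle [250.85945256 194.31382652]
[(array([249.3, 197.1]), array([   0,    0,   80,   80, 5427], dtype=int32))]
[[0, -0.71, 0.41, -0.57, 0.1], [0, -0.66, 0.48, -0.58, 0.11], [0, -0.6, 0.55, -0.57, 0.1], [0, -0.54, 0.61, -0.58, 0.1], [0, -0.2, 0.68, -0.05, 0.07], [0, -0.15, 0.68, -0.04, 0.08], [0, -0.09, 0.7, -0.05, 0.07], [0, -0.04, 0.71, -0.04, 0.08], [0, 0.02, 0.7, -0.05, 0.07], [0, 0.07, 0.7, -0.04, 0.08]]
[[0, 0.13, 0.7, -0.05, 0.07], [0, 0.18, 0.68, -0.04, 0.08], [0, 0.23, 0.66, -0.05, 0.07], [0, 0.28, 0.65, -0.04, 0.07], [0, 0.33, 0.62, -0.05, 0.08], [0, 0.0, 0.0, 0.0, 0.0], [0, 0.0, 0.0, 0.0, 0.0]]
end [  0.6335  -0.092    0.3401 -84.064 ]
[[0, 0.0, 0.0, 0.71, 0.0], [0, 0.0, 0.0, 0.72, 0.0], [0, 0.0, 0.0, 0.71, 0.0], [0, 0.0, 0.0, 0.71, 0.0], [117, 0.0, 0.0, 0.0, 0.0], [117, 0.0, 0.0, 0.0, 0.0], [117, 0.0, 0.0, 0.0, 0.0], [117, 0.0, 0.0, 0.0, 0.0]]
end [  0.6337  -0.0921   0.226  -84.    ]
```

>>> arm_command --pt "0 -0.71 0.41 -0.57 0.1" --pt "0 -0.66 0.48 -0.58 0.11" --pt "0 -0.6 0.55 -0.57 0.1" --pt "0 -0.54 0.61 -0.58 0.1" --pt "0 -0.2 0.68 -0.05 0.07" --pt "0 -0.15 0.68 -0.04 0.08" --pt "0 -0.09 0.7 -0.05 0.07" --pt "0 -0.04 0.71 -0.04 0.08" --pt "0 0.02 0.7 -0.05 0.07" --pt "0 0.07 0.7 -0.04 0.08"

```text
t: 22.5
tool_pos: [0.5461, 0.0175, 0.3297]
tool_rot: [-3.048, -0.76, -0.0]
wrist_force: [1.4, 1.2, -0.1]
width: 0.0854
grasp_force: 0.0
```

>>> arm_command --pt "0 0.13 0.7 -0.05 0.07" --pt "0 0.18 0.68 -0.04 0.08" --pt "0 0.23 0.66 -0.05 0.07" --pt "0 0.28 0.65 -0.04 0.07" --pt "0 0.33 0.62 -0.05 0.08" --pt "0 0.0 0.0 0.0 0.0" --pt "0 0.0 0.0 0.0 0.0"

```text
t: 23.38
tool_pos: [0.6332, -0.0916, 0.3385]
tool_rot: [-3.137, -0.164, 0.001]
wrist_force: [0.2, -0.1, 0.9]
width: 0.0856
grasp_force: 0.0
```

```bash
python3 - <<'E'
from h import *
s=env.get_state();w=env.capture("wrist");print(s["t"],np.round(here(s),4))
print(disc(w,s,np.array([.574,-.0984])))
# tall spindle from top view, against bench
b=env.capture("top");u=proj(b,[[.396,.273,.126],[.396,.273,.048]]);print(u)
# dome silhouette: predicted base/top vs mask
save("chk",np.hstack([cv2.resize(w["image"],(400,300)),cv2.resize(b["image"][170:275,135:275],(400,300),interpolation=cv2.INTER_CUBIC)]))
A=np.array([.574,-.0984]);P=lambda f:A+.06*np.array([np.cos(np.radians(f)),np.sin(np.radians(f))])
print("dome top pred",proj(w,[[*P(6.5),.25]],s)*400/512)
E
```

```text
23.375 [  0.6332  -0.0916   0.3385 -84.0025]
(array([ 0.57469159, -0.09878689,  0.09432788]), 506, np.float64(0.0008607795750970987))
[[154.36950538 251.48468251]
 [161.32066074 249.55669206]]
dome top pred [[195.01681483 157.20275319]]
```

View pics/chk.png

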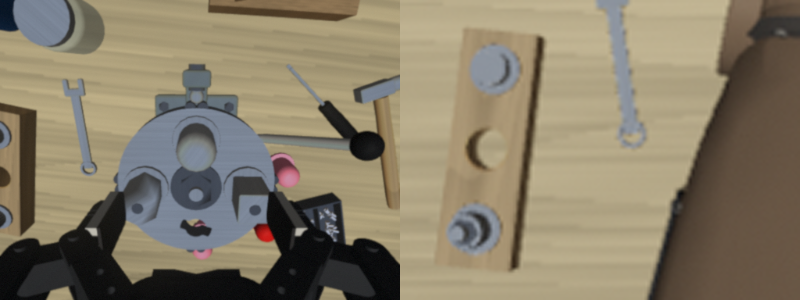

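The tall die stands in hole0 (right panel, (470,230)). The empty bore is at the front of the turret and the dome is at the rear, where predicted. Now to lower onto the dome and cage it.

>>> arm_command --pt "0 0.0 0.0 0.71 0.0" --pt "0 0.0 0.0 0.72 0.0" --pt "0 0.0 0.0 0.71 0.0" --pt "0 0.0 0.0 0.71 0.0" --pt "117 0.0 0.0 0.0 0.0" --pt "117 0.0 0.0 0.0 0.0" --pt "117 0.0 0.0 0.0 0.0" --pt "117 0.0 0.0 0.0 0.0"

```text
t: 24.48
tool_pos: [0.6338, -0.0919, 0.2254]
tool_rot: [3.137, 0.163, 0.002]
wrist_force: [-0.4, 0.2, -0.9]
width: 0.0464
grasp_force: 0.0
```

```bash
python3 - <<'E'
from h import *
s=env.get_state();print(np.round(here(s),4))
A=np.array([.574,-.0984]);P=lambda f:A+.06*np.array([np.cos(np.radians(f)),np.sin(np.radians(f))])
n=22;plan([.6337,-.0921,.226,-84],[(117,*P(6+181*k/n),.226,-84+181*k/n,1) for k in range(1,n+1)]+[(117,*P(187),.226,97,2)])
E
```

```text
[  0.6338  -0.0919   0.2254 -84.0573]
[[117, -0.02, -0.21, 0.0, -0.14], [117, -0.01, -0.22, 0.0, -0.13], [117, -0.02, -0.21, 0.0, -0.14], [117, -0.01, -0.22, 0.0, -0.14], [117, -0.02, -0.21, 0.0, -0.14], [117, -0.01, -0.22, 0.0, -0.13], [117, -0.02, -0.21, 0.0, -0.14], [117, -0.01, -0.22, 0.0, -0.14], [117, -0.02, -0.21, 0.0, -0.13], [117, -0.02, -0.22, 0.0, -0.14]]
[[117, -0.01, -0.21, 0.0, -0.14], [117, -0.02, -0.21, 0.0, -0.14], [117, -0.01, -0.22, 0.0, -0.13], [117, -0.02, -0.21, 0.0, -0.14], [117, -0.01, -0.22, 0.0, -0.14], [117, -0.02, -0.21, 0.0, -0.13], [117, -0.01, -0.22, 0.0, -0.14], [117, -0.02, -0.21, 0.0, -0.14], [117, -0.01, -0.22, 0.0, -0.14], [117, -0.02, -0.21, 0.0, -0.13]]
[[117, -0.01, -0.22, 0.0, -0.14], [117, -0.02, -0.21, 0.0, -0.14], [117, 0.0, 0.0, 0.0, 0.0], [117, 0.0, 0.0, 0.0, 0.0]]
end [ 0.5144 -0.1057  0.226  97.2   ]
```

>>> arm_command --pt "117 -0.02 -0.21 0.0 -0.14" --pt "117 -0.01 -0.22 0.0 -0.13" --pt "117 -0.02 -0.21 0.0 -0.14" --pt "117 -0.01 -0.22 0.0 -0.14" --pt "117 -0.02 -0.21 0.0 -0.14" --pt "117 -0.01 -0.22 0.0 -0.13" --pt "117 -0.02 -0.21 0.0 -0.14" --pt "117 -0.01 -0.22 0.0 -0.14" --pt "117 -0.02 -0.21 0.0 -0.13" --pt "117 -0.02 -0.22 0.0 -0.14"

```text
t: 25.72
tool_pos: [0.5764, -0.0381, 0.2255]
tool_rot: [2.25, 2.189, 0.004]
wrist_force: [4.4, 2.4, 0.9]
width: 0.0462
grasp_force: 2.0
```

>>> arm_command --pt "117 -0.01 -0.21 0.0 -0.14" --pt "117 -0.02 -0.21 0.0 -0.14" --pt "117 -0.01 -0.22 0.0 -0.13" --pt "117 -0.02 -0.21 0.0 -0.14" --pt "117 -0.01 -0.22 0.0 -0.14" --pt "117 -0.02 -0.21 0.0 -0.13" --pt "117 -0.01 -0.22 0.0 -0.14" --pt "117 -0.02 -0.21 0.0 -0.14" --pt "117 -0.01 -0.22 0.0 -0.14" --pt "117 -0.02 -0.21 0.0 -0.13"

```text
t: 26.98
tool_pos: [0.5147, -0.088, 0.225]
tool_rot: [0.257, 3.131, 0.001]
wrist_force: [-0.2, 3.7, 0.9]
width: 0.0467
grasp_force: 1.9
```

>>> arm_command --pt "117 -0.01 -0.22 0.0 -0.14" --pt "117 -0.02 -0.21 0.0 -0.14" --pt "117 0.0 0.0 0.0 0.0" --pt "117 0.0 0.0 0.0 0.0"

```text
t: 27.48
tool_pos: [0.5144, -0.1054, 0.2247]
tool_rot: [-0.192, 3.135, -0.0]
wrist_force: [-0.3, -0.4, 0.4]
width: 0.046
grasp_force: 0.0
```

>>> arm_command --pt "0 0 0 0 0" --pt "0 0 0 0 0" --pt "0 0 0 -0.3 0" --pt "0 0 0 -0.6 0" --pt "0 0 0 -0.8 0" --pt "0 0 0 -0.9 0" --pt "0 0 0 -0.9 0" --pt "0 0 0 -0.9 0" --pt "0 0 0 0 0" --pt "0 0 0 0 0"

```text
t: 28.72
tool_pos: [0.514, -0.1053, 0.4003]
tool_rot: [0.195, -3.135, -0.0]
wrist_force: [0.3, 0.3, -0.4]
width: 0.0855
grasp_force: 0.0
```

```bash
python3 - <<'E'
from h import *
s=env.get_state();w=env.capture("wrist");print(s["t"],np.round(here(s),4),s["wrist_force"])
A=np.array([.574,-.0984]);P=lambda f:A+.06*np.array([np.cos(np.radians(f)),np.sin(np.radians(f))])
g=cv2.cvtColor(w["image"],cv2.COLOR_RGB2GRAY)
for n,f,z in[("sq",96.5,.242),("hex",276.5,.24),("empty",6.5,.19),("dome",186.5,.25)]:
    u=proj(w,[[*P(f),z]],s)[0];x,y=u.astype(int);print(n,u.round(1))
    if not(20<x<490 and 20<y<365): continue
    c=g[y-20:y+21,x-20:x+21];_,m=cv2.threshold(c,0,255,cv2.THRESH_OTSU+cv2.THRESH_BINARY_INV)
    N,l,st,ce=cv2.connectedComponentsWithStats(m)
    for i in range(1,N):
        if 40<st[i,4]<700:
            q=ray(w,[ce[i]+[x-20,y-20]],z,s)[0,:2]-A;print("  blob",(ce[i]+[x-20,y-20]).round(1),st[i,4],"r",np.hypot(*q).round(4),"ang",np.degrees(np.arctan2(q[1],q[0])).round(1))
u=proj(w,[[*P(186.5),.25]],s)[0].astype(int);print(g[u[1],u[0]-40:u[0]+41:4])
E
```

```text
28.725 [ 0.514  -0.1053  0.4003 97.131 ] [ 0.32229956  0.34293634 -0.36907611]
sq [312.4 235.6]
  blob [304.8 221.8] 295 r 0.0537 ang 112.3
  blob [312.1 236.2] 104 r 0.0597 ang 95.9
hex [189.9 233.4]
  blob [185.3 222.7] 537 r 0.0649 ang -93.6
  blob [204.9 238.3] 112 r 0.0457 ang -77.1
empty [250.4 260.7]
  blob [248.9 262.3] 306 r 0.0622 ang 4.8
dome [251.8 178.3]
  blob [233.5 166.6] 68 r 0.0724 ang -160.5
  blob [250.4 194.4] 304 r 0.0448 ang -172.1
[128 131 130 130 130 112 123 134 135 137 136 135 133 134 132 105 130 128
 131 131 129]
```

```bash
python3 -c "
from cell import env
print(env.close_job())"
```

```text
the job is handed in; nothing more can be done
None
```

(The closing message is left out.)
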